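# Set the chip pan under the separator and open its shutter to the first stop

### The arm

A 7-joint arm with a two-finger parallel gripper is mounted at the origin on the work surface. World frame = base frame: x ahead of the robot, y to its left, z up, the work surface at z = 0. Lengths are in m, angles in rad, forces in N, time in s.
With the tool pointing down it reaches from about 0.425 to 0.925 m from the base axis. Payload 6.8 kg.
Tool frame: the origin (TCP) lies midway between the tips of the shut fingers; the grasp point (between the pads) lies 19 mm behind it (grip_point_offset is the distance from the TCP to the grasp point, in m); y points along the fingers, x is the direction in which the jaws open and shut, and the axes are right-handed (so a half turn about y gives the same grasp; the last joint's range is limited). The gripper opens to 85 mm and grips with 20 to 120 N. Pads are 22 mm wide; open, the fingers measure 114 mm over their backs; the gripper's body (76 mm by 85 mm) begins 54 mm behind the grasp point. The pads swing forward as they close: fully open they stand 13 mm farther back than shut.
Start: joints at [1.215, 0.477, 0.022, 1.555, -0.011, 1.109, -0.083], TCP at [0.166, -0.654, 0.231] pointing down, gripper open.
Joint ranges: [-2.96, 2.96], [-0.34, 2.1], [-1.41, 1.46], [0.24, 2.44], [-1.37, 4.51], [0.17, 1.92], [-2.96, 2.96]. Speed limits (rad/s): [2.39, 2.39, 3.14, 3.14, 3.14, 3.14, 3.14].

### API

Orientations are given as a unit quaternion [w, x, y, z].
In Python, from station import get_obs, read_camera, hand_in, grip_point_offset gives the robot as it stands.
- The arm moves only by the tool play_rows, never from a script. Its argument "increments" is a list of rows, each a list of 2 entries, a list of its own where there are three numbers: the shift along the tool's x, y, z in m, then the turn, a rotation vector about the tool's x, y, z in degrees. In form: [[[tx, ty, tz], [ax, ay, az]], ...]. A call has 1 to 20 rows; each row shifts and turns the commanded pose from where the row before left it, along the tool's axes as they then stand; what a row does not reach is not made up. A row lasts 1/12 s, in which the tool goes at most 41.7 mm and 7.16 degrees, less where a joint would pass 70% of its speed; a pose out of reach is approached as far as the arm can. A call with a gripper value outside its range is refused whole. "gripper" is the finger opening in m, from 0 to 0.0854, set as the call begins (left out, the last holds). The fingers move at their own pace and stop on an object; "grip_force" is the grip in N (left out, the last holds). Time passes only in rows, so rows that do not move let the fingers close. It gives the time, the measured TCP pose, the force and the opening at its end, in the units of the state.
- get_obs(): the state, without advancing time (a new reading comes with each control period).
- read_camera(name): name is "side" or "top"; returns a dict with "color" (480x640x3 uint8, red, green, blue), "range_z" (480x640 float32, m along the optical axis (not along the pixel's ray), 0 where there is no reading), "intrinsics" (3x3 intrinsics, pixels), "R" (3x3) and "t" (3): a world point X has camera coordinates R X + t. Camera axes: x right, y down, z forward; pixel columns grow to the right and rows downward; lengths in m; the calibration is good to about 2 mm. A picture is of the moment at which its call begins.
- hand_in(): hands the job in, once; it reports no verdict.
The state is a dict: "t": time; "q": joint angles; "joint_vel": joint speeds; "joint_torque": joint torques, N m; "eef_pos": TCP position; "tool_rot": TCP orientation; "contact_force": force on the tool from outside, world axes, zero at the start; "torque": the same for the moment, N m; "gripper_width": opening from 0.0 (shut) to 1.0 (fully open).
Only numpy, scipy, OpenCV 4.12 (cv2) and the standard library are available. Lean on these libraries where they do the work, as an engineer would, in place of code of your own. Each camera call takes 0.05 s, during which the arm holds its last target. There are 200 camera calls.

### The job

The chip separator of the key machines is full and is to be emptied. Lift the chip pan up and off the rail it hangs on, stand it upright on the separator's base plate squarely below the spout, so that the whole spout is over the pan, and let go of it. Only then pull the shutter open until it clicks into its first stop (half open) and not beyond it, leave both like that, and do not disturb the other things on the counter.

Things in the scene. Friction and masses are not known exactly. Their poses are not given: they have to be found in the camera images.
- pan_center (a point): Centre of the loose chip pan, half-way up (27.5 mm above its underside). Open-topped aluminium box 100 x 100 mm, 55 mm high, walls 3 mm, about 130 g, with a black grip in front and a hooked lip at the back. Axes: z up, x from the grip to the lip. At the start it hangs with its underside 85 mm above the counter, level.
- pan_grip (a point): Middle of the pan's grip, axes as the pan. An upright flat blade pointing forwards from the front wall: 60 mm long (along x), 10 mm thick (along y), 30 mm high. This point is 80 mm in front of the pan's centre and 40 mm above its underside. It can be pinched across its thickness with the tool leaning back towards -x by 0 to 45 degrees.
- pan_lip (a point): Middle of the hooked lip's top, level with the pan's top edge. The lip stands 20 mm out from the back wall, is 60 mm wide and turns down behind the rail, flaring outwards; the rail sits in its 11 mm gap. 11 mm of the lip hangs behind the rail, so the pan must rise 14 mm or more before it is drawn off forwards, along its own -x. Smooth metal, low friction.
- rail_mid (a point): Middle of the top edge of the fixed hanging rail, 136 mm above the counter: a steel flat bar 6 mm thick and 236 mm long (along y) between two posts 156 mm high on a low foot plate. x points to the back, away from the pan. The pan may hang up to 30 mm to either side of the middle.
- outlet (a point): Centre of the lower mouth of the separator's round spout, 54 mm outer diameter, 92 mm above the counter. Axes: x from the open front to the posts at the back, y the way the shutter opens, z up. The pan goes in from the front, moving along +x, grip still pointing to the front; the gate body overhead makes the tool lean back by 25 to 45 degrees.
- separator: Fixed chip separator; origin on the counter under the spout, axes as outlet. Base plate 6 mm thick (75 mm to the front, 80 mm to each side); two posts 98 mm behind the spout, 120 mm apart; aluminium gate body 110 (x) x 104 mm, from 105 to 136 mm up; above it a grey cone widening to a drum 130 mm across from 0.30 to 0.41 m up, with a pipe to 0.45 m.
- shutter (a joint): Opening of the shutter plate in metres: 0 closed (the start), growing as the plate is pulled along +y of outlet. A spring ball drops into notches at 0, 0.030 (first stop, half open) and 0.060 (fully open). Leaving a notch takes about 10 N, between notches it drags with about 2 N; within 3 mm of a notch it is drawn in and stays there.
- shutter_grip (a point): Middle of the shutter's grip on the plate's outer end, axes as outlet: a black upright blade 45 mm long (along y, the pull), 10 mm thick (along x), 50 mm high. This point is 0.15 m up, 28 mm over the steel plate and, closed, 100 mm to the +y side of the spout. Pinch it along x; cone and drum overhang on the -y side, so lean the tool 20 to 40 degrees towards +y.
- padlock: Bystander: brass padlock lying flat, 95 x 52 x 26 mm; origin under its body's middle. Leave alone.
- lock_cylinder: Bystander: brass lock cylinder, 70 x 18 x 26 mm; origin under its middle. Leave alone.
- screwdriver: Bystander: screwdriver, 190 mm long, lying. Leave alone.
- chip_brush: Bystander: chip brush with wooden handle, 200 mm long, lying. Leave alone.
- oil_bottle: Bystander: white oil bottle, 52 mm across and 130 mm high, standing; origin under its middle. Leave alone.
- safety_glasses: Bystander: clear safety glasses with black temples, 140 x 135 x 47 mm. Leave alone.

How it is judged:
On the way, in this order (a step that is already met when the one before it is completed fails the run):
1. the pan stands upright on the base plate below the outlet, let go, with the shutter still closed (horizontal distance between pan_center and outlet below 0.02 m and height (world z) of pan_center below 0.038 m and angle between pan_center's own z axis and vertical below 0.06 rad and contact force between the fingers and pan below 0.05 N and value of joint shutter below 0.006 m), for 0.2 s.
2. the shutter is pulled to its first stop (value of joint shutter between 0.027 and 0.033 m), for 0.2 s.
At the end, for the whole second after the job is handed in: The pan stands at rest and upright (within 3.4 degrees) on the base plate, its centre within 20 mm of the spout's axis, so that the whole spout is over it, and the shutter rests in its first stop (30 mm open, within 3 mm) (all of step 2 and horizontal distance between pan_center and outlet below 0.02 m and height (world z) of pan_center below 0.038 m and angle between pan_center's own z axis and vertical below 0.06 rad and velocity of joint shutter below 0.01 m/s and linear speed of pan below 0.02 m/s); the robot touches nothing.
It fails at once if the shutter is pulled well past its first stop (over 42 mm) (value of joint shutter above 0.042 m).
It fails at once if a bystander is shifted by more than 30 mm (distance of any of padlock, lock_cylinder, screwdriver, chip_brush, oil_bottle, safety_glasses from where it was at the start of the episode above 0.03 m).
It also fails if it takes over 56 s, if anything falls off the work surface, if the arm or the gripper's body presses on something with over 40 N, if the wrist force passes 120 N, or if a joint passes its speed limit or range.

## Working session

There is one attempt and no reset: what is moved stays moved. The work goes in short steps, Python scripts to look and compute and a tool call to move; the robot and the scene stay as the last step left them, time stands still between calls to the robot, and variables do not carry over. Pictures are saved under pics/ and viewed, about 8 in all and at most 12, crops included, and the job is handed in when it is done.

Besides the shell and the picture viewer there is one more tool, called after "Emit:" as name([rows], argument=value, ...), one row to a line, values as JSON. play_rows: Moves the arm, as the interface text tells. Its arguments: {"type":"object","properties":{"increments":{"type":"array","items":{"type":"array"}},"gripper":{"type":"number"},"grip_force":{"type":"number"}},"required":["increments"]}

```bash
mkdir -p pics; ls; cat > h.py <<'E'
import numpy as np, cv2
from station import *
def cam(n):
    c=read_camera(n); c['n']=n; return c
def save(c,f): cv2.imwrite('pics/'+f,c['color'][:,:,::-1])
def pts(c):
    K=c['intrinsics'];z=c['range_z'];v,u=np.mgrid[0:480,0:640]
    P=np.stack([(u-K[0,2])/K[0,0]*z,(v-K[1,2])/K[1,1]*z,z],-1)
    W=(P-c['t'])@c['R']; W[z<=0]=np.nan
    return W
def proj(c,X):
    p=np.atleast_2d(X)@c['R'].T+c['t']; q=p@c['intrinsics'].T; return q[:,:2]/q[:,2:]
E
python3 - <<'E'
from h import *
for n in('side','top'):
    c=cam(n);save(c,n+'0.png');print(n,(-c['R'].T@c['t']).round(3),c['R'][2].round(2))
o=get_obs();print(o, grip_point_offset)
E
```

```text
pics
side [0.336 1.146 0.825] [ 0.11 -0.84 -0.53]
top [0.373 0.037 1.529] [ 0.09 -0.01 -1.  ]
{'t': 0.1, 'q': array([ 1.21492717,  0.47773289,  0.0223097 ,  1.55633357, -0.01150322,
        1.10927075, -0.08308247]), 'joint_vel': array([ 0.0006915 , -0.00215167,  0.00045911, -0.00117329, -0.00163327,
        0.00161489, -0.00025412]), 'joint_torque': array([ 4.83947384e-03, -5.97755241e+01,  1.61350116e+00, -2.81955600e+01,
        1.27372064e-02,  5.00898255e-03,  3.10372229e-05]), 'eef_pos': array([ 0.16542289, -0.65388224,  0.23041995]), 'tool_rot': array([ 0.55828885, -0.55764333,  0.43483754, -0.43389376]), 'contact_force': array([-0.00917983, -0.48077171, -0.26549178]), 'torque': array([ 0.00039193, -0.00628904,  0.03805079]), 'gripper_width': 0.9992645004175311} 0.0187
```

View pics/side0.png

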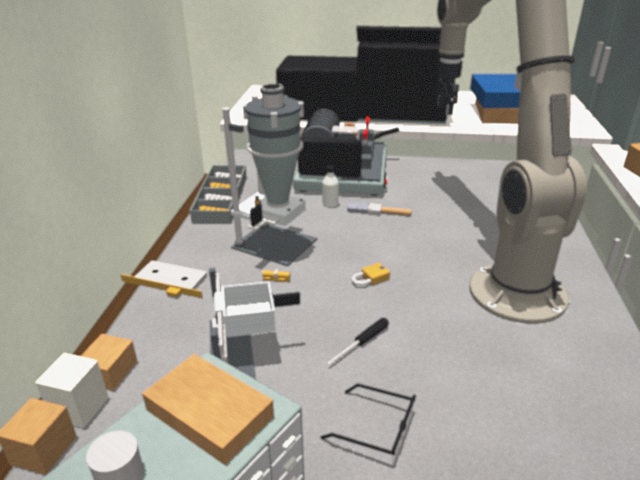

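View pics/top0.png

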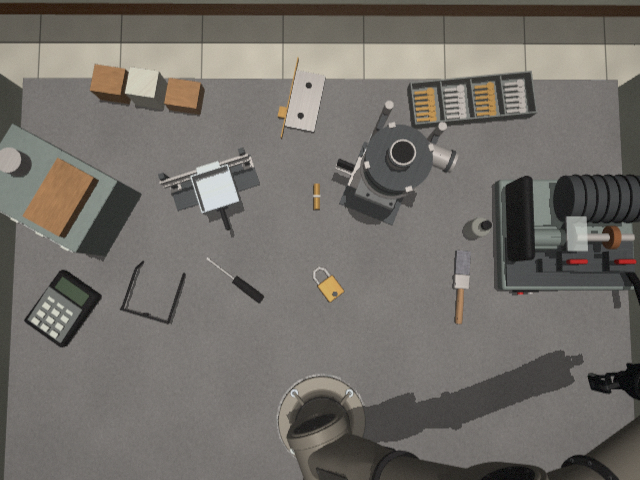

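The side picture shows the pan on its rail at about (247,305), grip at (287,299), and the separator at about (275,160) with its shutter grip at (257,212). In the top picture the pan is at (215,188), its grip at (226,217), the separator drum at (402,153) and the shutter grip at (343,166).

```bash
cat > m1.py <<'E'
from h import *
T=cam('top');S=cam('side');W=pts(T);V=pts(S);C=T['color'].astype(int);CS=S['color'].astype(int)
def box(W,C,u0,u1,v0,v1,z0,z1,f=None):
    m=np.zeros(W.shape[:2],bool);m[v0:v1,u0:u1]=1
    m&=(W[...,2]>z0)&(W[...,2]<z1)
    if f is not None:m&=f
    return m
def rect(n,W,m):
    p=W[m]; 
    if len(p)<4: print(n,len(p));return
    r=cv2.minAreaRect((p[:,:2]*1000).astype(np.float32));print(n,len(p),'c',np.round(r[0]),'size',np.round(r[1]),'ang',round(r[2],1),'z',np.nanpercentile(p[:,2],[5,50,95]).round(3),'mean',p.mean(0).round(3))
dark=C.max(2)<70
rect('grip',W,box(W,C,205,245,205,240,.115,.16,dark))
rect('pan rim',W,box(W,C,180,245,160,225,.130,.15,~dark))
rect('rail+posts',W,box(W,C,150,265,140,195,.147,.17))
d=box(W,C,340,470,90,210,.395,.43);rect('drum top',W,d);cn=cv2.convexHull((W[d][:,:2]*1000).astype(np.float32));print(cv2.minEnclosingCircle(cn))
d=box(W,C,340,470,90,210,.435,.47);cn=cv2.convexHull((W[d][:,:2]*1000).astype(np.float32));print('pipe',cv2.minEnclosingCircle(cn))
rect('gate',W,box(W,C,340,440,150,220,.125,.145))
rect('sgrip',W,box(W,C,325,365,150,185,.155,.19))
dk=CS.max(2)<70
rect('side pan grip',V,box(V,CS,268,305,285,310,.09,.16,dk))
rect('side sgrip',V,box(V,CS,245,268,195,228,.12,.185,dk))
# rim via white mask side
rect('side rim',V,box(V,CS,210,280,270,340,.132,.148))
np.set_printoptions(suppress=True)
print('counter',np.nanmedian(W[300:330,280:320,2]),np.nanmedian(V[300:330,420:440,2]))
# drum circle in side
d=box(V,CS,235,310,80,135,.39,.42);rect('sidedrum',V,d)
# base plate: dark pixels z~0.006
m=box(W,C,330,430,160,240,-.01,.02);print(np.histogram(C[m].sum(1),10))
def up(c,u0,u1,v0,v1,k): return cv2.resize(c['color'][v0:v1,u0:u1,::-1],None,fx=k,fy=k,interpolation=cv2.INTER_CUBIC)
cv2.imwrite('pics/crop1.png',np.hstack([up(T,155,265,140,240,4),up(T,325,475,80,230,8/3)[:400,:360]]))
E
python3 m1.py
```

```text
grip 124 c [532. 256.] size [61. 27.] ang 7.1 z [0.118 0.137 0.143] mean [0.534 0.251 0.135]
pan rim 512 c [597. 289.] size [159. 147.] ang 5.3 z [0.132 0.139 0.145] mean [0.633 0.287 0.139]
rail+posts 81 c [663. 307.] size [ 24. 224.] ang 17.7 z [0.149 0.156 0.161] mean [0.665 0.311 0.156]
drum top 3163 c [ 635. -177.] size [184. 176.] ang 67.2 z [0.4   0.407 0.411] mean [ 0.628 -0.152  0.406]
((653.1239013671875, -171.45416259765625), 105.05767059326172)
pipe ((626.9984741210938, -149.5236053466797), 29.61484146118164)
gate 510 c [ 614. -113.] size [168.  71.] ang 40.0 z [0.126 0.136 0.141] mean [ 0.602 -0.116  0.135]
sgrip 93 c [664. -57.] size [44. 12.] ang 67.9 z [0.159 0.172 0.178] mean [ 0.663 -0.056  0.171]
side pan grip 252 c [531. 254.] size [51.  8.] ang 21.8 z [0.114 0.127 0.138] mean [0.531 0.254 0.127]
side sgrip 170 c [666. -78.] size [21. 90.] ang 1.9 z [0.133 0.153 0.173] mean [ 0.665 -0.051  0.153]
side rim 930 c [609. 284.] size [139. 227.] ang 19.0 z [0.133 0.139 0.143] mean [0.628 0.285 0.138]
counter 0.001233630091569834 0.000973388249367391
sidedrum 1102 c [ 627. -171.] size [145. 192.] ang 2.0 z [0.393 0.407 0.414] mean [ 0.624 -0.129  0.405]
(array([ 626,   94,  501,   87,  191,   55, 2135, 1207,    3,    4]), array([136. , 168.9, 201.8, 234.7, 267.6, 300.5, 333.4, 366.3, 399.2,
       432.1, 465. ]))
```

View pics/crop1.png

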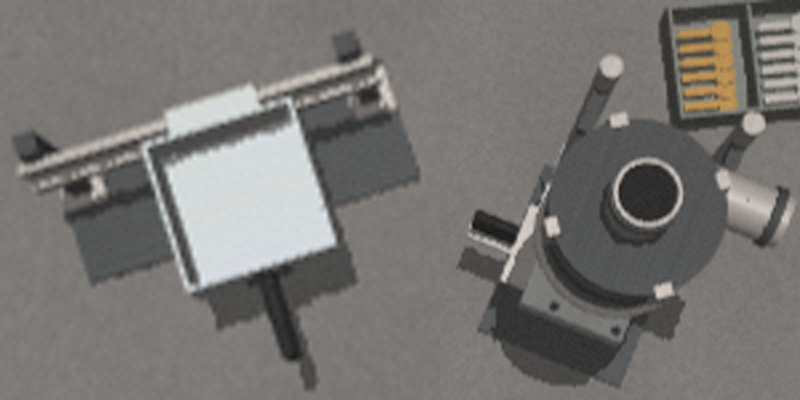

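```bash
cat > m2.py <<'E'
from h import *
np.set_printoptions(suppress=True,precision=4)
T=cam('top');W=pts(T)
def ray(c,uv,z):
    K=c['intrinsics'];d=np.linalg.inv(K)@np.array([uv[0],uv[1],1.]);d=c['R'].T@d;o=-c['R'].T@c['t'];return o+d*(z-o[2])/d[2]
c4=np.array([(145,147),(290,97),(338,243),(193,292)])/4+[155-.375,140-.375]
P=np.array([ray(T,p,.14) for p in c4])
print(P,P.mean(0),[np.linalg.norm(P[i]-P[i-1])for i in range(4)])
x=(P[0]+P[1]-P[2]-P[3])/2;y=(P[0]+P[3]-P[1]-P[2])/2
a=[np.degrees(np.arctan2(x[1],x[0])),np.degrees(np.arctan2(-y[0],y[1]))];print('pan heading',a)
# rail posts lines
for a_,b_ in[((30,150),(375,62))]:
    A=ray(T,np.array(a_)/4+[155,140],.15);B=ray(T,np.array(b_)/4+[155,140],.15);d=A-B;print('rail',np.linalg.norm(d),np.degrees(np.arctan2(-d[0],d[1])))
g=[ray(T,np.array(q)/4+[154.6,139.6],.14) for q in((269,278),(291,357))];print('grip',g)
# posts of separator, crop scale 8/3
for q in((610,65),(753,122)):
    uv=np.array([(q[0]-440)*3/8+325,q[1]*3/8+80]);w=W[int(round(uv[1])),int(round(uv[0]))];print('post',uv,w)
# pipe and drum
u=lambda q:np.array([(q[0]-440)*3/8+325-.3,q[1]*3/8+80-.3])
print('pipe',ray(T,u((647,192)),.45))
# drum: RANSAC circle
m=(W[...,2]>.395)&(W[...,2]<.43);m[:,:340]=0;m[:,450:]=0;m[:80]=0;m[220:]=0
m=cv2.morphologyEx(m.astype(np.uint8),cv2.MORPH_OPEN,np.ones((5,5)))
k=max(cv2.findContours(m,0,1)[0],key=cv2.contourArea)[:,0]
q=np.array([ray(T,p,.41)[:2] for p in k])
rng=np.random.default_rng(0);best=(0,)
for i in range(2000):
    s=q[rng.choice(len(q),3,False)];A=np.c_[2*s,np.ones(3)]
    if abs(np.linalg.det(A))<1e-6:continue
    r=np.linalg.solve(A,(s**2).sum(1));R=np.sqrt(r[2]+r[0]**2+r[1]**2)
    n=(abs(np.hypot(*(q-r[:2]).T)-R)<.0015).sum()
    if n>best[0]:best=(n,r[:2],R)
print('drum',best,len(q))
# shutter grip
C=T['color'].astype(int)
m=(W[...,2]>.166)&(W[...,2]<.185);m[:,:325]=0;m[:,362:]=0;m[:150]=0;m[185:]=0
print(cv2.minAreaRect((W[m][:,:2]*1000).astype(np.float32)),W[m].mean(0))
E
python3 m2.py
```

```text
[[0.6372 0.3365 0.14  ]
 [0.6698 0.2447 0.14  ]
 [0.5758 0.2129 0.14  ]
 [0.5443 0.3043 0.14  ]] [0.6068 0.2746 0.14  ] [np.float64(0.09836506208491977), np.float64(0.09738503557242037), np.float64(0.09921377920251181), np.float64(0.0966256278467401)]
pan heading [np.float64(18.916215176331328), np.float64(19.26671766885218)]
rail 0.22461830566831983 14.712313113516094
grip [array([0.5534, 0.2564, 0.14  ]), array([0.5031, 0.2418, 0.14  ])]
post [388.75  104.375] [ 0.7421 -0.1316  0.4015]
post [442.375 125.75 ] [ 0.6959 -0.2425  0.3992]
pipe [ 0.6289 -0.1498  0.45  ]
drum (np.int64(152), array([ 0.6255, -0.149 ]), np.float64(0.06914627832742601)) 210
((664.7301635742188, -56.90168380737305), (43.43116760253906, 10.856426239013672), 65.8975601196289) [ 0.6642 -0.0565  0.1723]
```

```bash
cat >> h.py <<'E'
from scipy.spatial.transform import Rotation as Ro
np.set_printoptions(suppress=True,precision=4)
def st():
    o=get_obs();q=o['tool_rot'];R=Ro.from_quat([q[1],q[2],q[3],q[0]]).as_matrix()
    return o,np.array(o['eef_pos']),R
def tgt(grasp,head,lean,jaw,off=.0187):
    """head: heading (deg) of the horizontal part of finger direction; lean deg from down; jaw=+1/-1: tool x = +-left of head"""
    h,l=np.radians([head,lean]);f=np.array([np.cos(h),np.sin(h),0]);y=np.sin(l)*f+np.cos(l)*np.array([0,0,-1.])
    x=jaw*np.array([-f[1],f[0],0]);R=np.c_[x,y,np.cross(x,y)];return np.array(grasp)+off*y,R
def delta(p,R,P,Q):
    d=R.T@(P-p);w=Ro.from_matrix(R.T@Q).as_rotvec(degrees=True)
    print('shift tool mm',(d*1000).round(1),'turn deg',w.round(2),'norm',np.linalg.norm(d).round(3),np.linalg.norm(w).round(1))
    return d,w
def run(p,R,rows):
    for s,a in rows:
        p=p+R@np.array(s);R=R@Ro.from_rotvec(a,degrees=True).as_matrix()
    return p,R
E
python3 - <<'E'
from h import *
o,p,R=st();print(p,'\n',R)
for j in(1,-1):
    P,Q=tgt((.531,.25,.125),18.5,35,j);print(j,P);delta(p,R,P,Q)
    print(Q)
E
```

```text
[ 0.1655 -0.6541  0.2309] 
 [[ 0.2453 -0.0003  0.9695]
 [-0.9695  0.0008  0.2453]
 [-0.0008 -1.     -0.0001]]
1 [0.5412 0.2534 0.1097]
shift tool mm [-787.6  121.8  586.8] turn deg [ -1.92 167.73  52.89] norm 0.99 175.9
[[-0.3173  0.5439 -0.7768]
 [ 0.9483  0.182  -0.2599]
 [ 0.     -0.8192 -0.5736]]
-1 [0.5412 0.2534 0.1097]
shift tool mm [-787.6  121.8  586.8] turn deg [34.98 -4.18  1.27] norm 0.99 35.3
[[ 0.3173  0.5439  0.7768]
 [-0.9483  0.182   0.2599]
 [-0.     -0.8192  0.5736]]
```

Emit:
play_rows([
  [[-0.0282, -0.0055, 0.0218], [0, 0, 0]],
  [[-0.0282, -0.0055, 0.0218], [0, 0, 0]],
  [[-0.0282, -0.0055, 0.0218], [0, 0, 0]],
  [[-0.0282, -0.0055, 0.0218], [0, 0, 0]],
  [[-0.0282, -0.0055, 0.0218], [0, 0, 0]],
  [[-0.0282, -0.0055, 0.0218], [0, 0, 0]],
  [[-0.0282, -0.0055, 0.0218], [0, 0, 0]],
  [[-0.0282, -0.0055, 0.0218], [0, 0, 0]],
  [[-0.0282, -0.0055, 0.0218], [0, 0, 0]],
  [[-0.0282, -0.0055, 0.0218], [0, 0, 0]],
  [[-0.0282, -0.0055, 0.0218], [0, 0, 0]],
  [[-0.0282, -0.0055, 0.0218], [0, 0, 0]],
  [[-0.0282, -0.0055, 0.0218], [0, 0, 0]],
  [[-0.0282, -0.0055, 0.0218], [0, 0, 0]],
  [[-0.0282, -0.0055, 0.0218], [0, 0, 0]],
  [[-0.0282, -0.0055, 0.0218], [0, 0, 0]],
  [[-0.0282, -0.0055, 0.0218], [0, 0, 0]],
  [[-0.0282, -0.0055, 0.0218], [0, 0, 0]],
  [[-0.0282, -0.0055, 0.0218], [0, 0, 0]],
  [[-0.0282, -0.0055, 0.0218], [0, 0, 0]],
])

```text
t: 1.92
eef_pos: [0.4502, 0.001, 0.3418]
tool_rot: [0.558, -0.558, 0.434, -0.435]
contact_force: [0.7, -0.8, -1.4]
gripper_width: 0.999
```

```bash
python3 - <<'E'
from h import *
o,p,R=st();print(o['t'],p,o['q'],'\n',R)
P,Q=tgt((.526,.2475,.125),18.5,35,-1)
P0=P-.1*Q[:,1];d,w=delta(p,R,P0,Q)
# turn first over 6 rows, then shift
print('after turn, shift',Q.T@(P0-p))
E
```

```text
1.9167 [0.4502 0.001  0.3418] [ 0.4337  0.0375 -0.5817  1.8827  0.0224  1.227  -1.4785] 
 [[ 0.245   0.0006  0.9695]
 [-0.9695 -0.0004  0.245 ]
 [ 0.0006 -1.      0.0005]]
shift tool mm [-217.   150.1   87.4] turn deg [34.95 -4.17  1.35] norm 0.278 35.2
after turn, shift [-0.2097  0.1824 -0.0014]
```

Emit:
play_rows([
  [[0, 0, 0], [5.825, -0.695, 0.225]],
  [[0, 0, 0], [5.825, -0.695, 0.225]],
  [[0, 0, 0], [5.825, -0.695, 0.225]],
  [[0, 0, 0], [5.825, -0.695, 0.225]],
  [[0, 0, 0], [5.825, -0.695, 0.225]],
  [[0, 0, 0], [5.825, -0.695, 0.225]],
  [[-0.0175, 0.0152, 0], [0, 0, 0]],
  [[-0.0175, 0.0152, 0], [0, 0, 0]],
  [[-0.0175, 0.0152, 0], [0, 0, 0]],
  [[-0.0175, 0.0152, 0], [0, 0, 0]],
  [[-0.0175, 0.0152, 0], [0, 0, 0]],
  [[-0.0175, 0.0152, 0], [0, 0, 0]],
  [[-0.0175, 0.0152, 0], [0, 0, 0]],
  [[-0.0175, 0.0152, 0], [0, 0, 0]],
  [[-0.0175, 0.0152, 0], [0, 0, 0]],
  [[-0.0175, 0.0152, 0], [0, 0, 0]],
  [[-0.0175, 0.0152, 0], [0, 0, 0]],
  [[-0.0175, 0.0152, 0], [0, 0, 0]],
  [[0, 0, 0], [0, 0, 0]],
])

```text
t: 3.5
eef_pos: [0.4675, 0.1702, 0.2179]
tool_rot: [0.711, -0.391, 0.277, -0.515]
contact_force: [-0.6, 0.9, 0.1]
gripper_width: 0.999
```

```bash
python3 - <<'E'
from h import *
o,p,R=st();print(o['t'],p,o['q'])
P,Q=tgt((.526,.2475,.125),18.5,35,-1)
d,w=delta(p,R,P,Q)
S=cam('side');T=cam('top')
a=S['color'][150:350,180:380,::-1];b=T['color'][130:330,140:340,::-1]
cv2.imwrite('pics/a1.png',np.hstack([cv2.resize(i,None,fx=2,fy=2,interpolation=2) for i in(a,b)]))
E
```

```text
3.5 [0.4675 0.1702 0.2179] [ 0.6716  0.0554 -1.2102  2.3365  0.6544  0.2771 -2.3576]
shift tool mm [-55.8 139.7  18. ] turn deg [2.26 0.18 0.45] norm 0.151 2.3
```

View pics/a1.png

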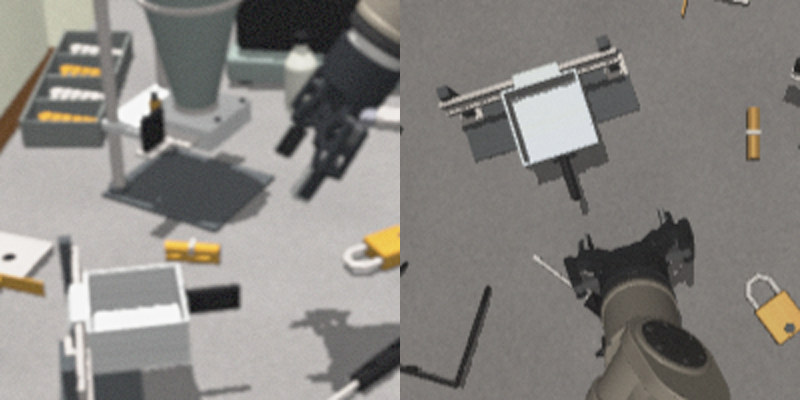

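The jaws stand short of the pan grip. The left half shows the grip at (215,297) and the right half shows it at (570,178), with the hand at (630,265). Some joints are near their limits, so I'll keep the present lean and go in along the tool.

```bash
python3 - <<'E'
from h import *
o,p,R=st();y=R[:,1];x=R[:,0];print('lean',np.degrees(np.arccos(-y[2])),'head',np.degrees(np.arctan2(y[1],y[0])),'xhead',np.degrees(np.arctan2(x[1],x[0])),x)
P,Q=tgt((.526,.2475,.125),18.5,32,-1)
for b in(.09,.0):
    delta(p,R,P-b*Q[:,1],Q)
E
```

```text
lean 32.725093773835354 head 17.650478804193206 xhead -71.55046792028115 [ 0.3165 -0.9486  0.009 ]
shift tool mm [-55.5  50.2  18.4] turn deg [-0.72  0.23  0.46] norm 0.077 0.9
shift tool mm [-56.3 140.2  17.3] turn deg [-0.72  0.23  0.46] norm 0.152 0.9
```

Emit:
play_rows([
  [[-0.007, 0.004, 0.0023], [-0.09, 0.03, 0.06]],
  [[-0.007, 0.004, 0.0023], [-0.09, 0.03, 0.06]],
  [[-0.007, 0.004, 0.0023], [-0.09, 0.03, 0.06]],
  [[-0.007, 0.004, 0.0023], [-0.09, 0.03, 0.06]],
  [[-0.007, 0.004, 0.0023], [-0.09, 0.03, 0.06]],
  [[-0.007, 0.004, 0.0023], [-0.09, 0.03, 0.06]],
  [[-0.007, 0.004, 0.0023], [-0.09, 0.03, 0.06]],
  [[-0.007, 0.004, 0.0023], [-0.09, 0.03, 0.06]],
  [[0, 0, 0], [0, 0, 0]],
])

```text
t: 4.35
eef_pos: [0.481, 0.2336, 0.2014]
tool_rot: [0.71, -0.393, 0.283, -0.511]
contact_force: [-0.4, 0.5, 0.5]
gripper_width: 0.999
```

```bash
cat > d.py <<'E'
from h import *
o,p,R=st();y=R[:,1];x=R[:,0];print(o['t'],p,o['q'],'lean',np.degrees(np.arccos(-y[2])).round(1),'head',np.degrees(np.arctan2(y[1],y[0])).round(1),'F',o['contact_force'],'gw',o['gripper_width'])
P,Q=tgt((.526,.2475,.125),18.5,32,-1)
for b in(.09,.0):
    delta(p,R,P-b*Q[:,1],Q)
E
python3 d.py
```

```text
4.35 [0.481  0.2336 0.2014] [ 0.3371  0.2028 -1.0843  2.2755  1.0526  0.429  -2.8453] lean 32.0 head 18.5 F [-0.3818  0.5385  0.4632] gw 0.99943892547206
shift tool mm [ 1.1 18.4 -0.6] turn deg [-0.03 -0.03 -0.02] norm 0.018 0.0
shift tool mm [  1.1 108.4  -0.6] turn deg [-0.03 -0.03 -0.02] norm 0.108 0.0
```

Emit:
play_rows([
  [[0, 0, 0], [0, -7, 0]],
  [[0, 0, 0], [0, -7, 0]],
  [[0, 0, 0], [0, -7, 0]],
  [[0, 0, 0], [0, -7, 0]],
])

```text
t: 4.68
eef_pos: [0.4808, 0.2315, 0.2011]
tool_rot: [0.757, -0.507, 0.101, -0.4]
contact_force: [0.4, 0.4, -1.1]
gripper_width: 1.002
```

```bash
sed -i 's/18.5,32,-1/18.5,32,1/' d.py; python3 d.py
```

```text
4.6833 [0.4808 0.2315 0.2011] [ 0.3999  0.2241 -1.1556  2.2753  1.0844  0.4538 -2.3722] lean 32.0 head 18.3 F [ 0.4237  0.3567 -1.0566] gw 1.0017800557459795
shift tool mm [-0.6 18.7  0.6] turn deg [   0.17 -151.72   -0.04] norm 0.019 151.7
shift tool mm [ -0.8 108.7   0.7] turn deg [   0.17 -151.72   -0.04] norm 0.109 151.7
```

Right direction (q7 is moving away from its limit). Completing the half turn.

Emit:
play_rows([
  [[0, 0, 0], [0, -7, 0]],
  [[0, 0, 0], [0, -7, 0]],
  [[0, 0, 0], [0, -7, 0]],
  [[0, 0, 0], [0, -7, 0]],
  [[0, 0, 0], [0, -7, 0]],
  [[0, 0, 0], [0, -7, 0]],
  [[0, 0, 0], [0, -7, 0]],
  [[0, 0, 0], [0, -7, 0]],
  [[0, 0, 0], [0, -7, 0]],
  [[0, 0, 0], [0, -7, 0]],
  [[0, 0, 0], [0, -7, 0]],
  [[0, 0, 0], [0, -7, 0]],
  [[0, 0, 0], [0, -7, 0]],
  [[0, 0, 0], [0, -7, 0]],
  [[0, 0, 0], [0, -7, 0]],
  [[0, 0, 0], [0, -7, 0]],
  [[0, 0, 0], [0, -7, 0]],
  [[0, 0, 0], [0, -7, 0]],
  [[0, 0, 0], [0, -7, 0]],
  [[0, 0, 0], [0, -7, 0]],
])

```text
t: 6.35
eef_pos: [0.4807, 0.2313, 0.2008]
tool_rot: [-0.354, 0.549, 0.676, -0.34]
contact_force: [-0.1, -0.1, -0.8]
gripper_width: 1.001
```

Emit:
play_rows([
  [[0, 0, 0], [0, -6, 0]],
  [[0, 0, 0], [0, -5.7, 0]],
  [[0, 0, 0], [0, 0, 0]],
])

```text
t: 6.6
eef_pos: [0.4808, 0.2314, 0.2009]
tool_rot: [-0.284, 0.512, 0.709, -0.393]
contact_force: [0.2, -0.9, -0.4]
gripper_width: 1.003
```

```bash
python3 d.py
```

```text
6.6 [0.4808 0.2314 0.2009] [ 0.562   0.3377 -1.3785  2.2703  1.205   0.5781  0.1913] lean 32.0 head 18.2 F [ 0.231  -0.8563 -0.3525] gw 1.0025727229204549
shift tool mm [ 1.  18.5 -0.5] turn deg [-0.04 -0.17 -0.15] norm 0.019 0.2
shift tool mm [  1.2 108.5  -0.6] turn deg [-0.04 -0.17 -0.15] norm 0.108 0.2
```

Emit:
play_rows([
  [[0, 0.009, 0], [0, 0, 0]],
  [[0, 0.009, 0], [0, 0, 0]],
  [[0, 0.009, 0], [0, 0, 0]],
  [[0, 0.009, 0], [0, 0, 0]],
  [[0, 0.009, 0], [0, 0, 0]],
  [[0, 0.009, 0], [0, 0, 0]],
])

```text
t: 7.1
eef_pos: [0.5083, 0.2407, 0.1548]
tool_rot: [-0.286, 0.514, 0.708, -0.391]
contact_force: [-0.1, -0.5, 0.1]
gripper_width: 1.0
```

```bash
python3 d.py;python3 - <<'E'
from h import *
S=cam('side');T=cam('top')
a=S['color'][230:380,190:340,::-1];b=T['color'][140:290,150:300,::-1]
cv2.imwrite('pics/a2.png',np.hstack([cv2.resize(i,(400,400),interpolation=2) for i in(a,b)]))
E
```

```text
7.1 [0.5083 0.2407 0.1548] [ 0.3825  0.4703 -1.2157  2.2577  1.4412  0.6247 -0.0029] lean 32.0 head 18.2 F [-0.0563 -0.5459  0.0535] gw 1.000344955152138
shift tool mm [  0.7 -36.   -0.2] turn deg [-0.03 -0.57 -0.13] norm 0.036 0.6
shift tool mm [ 1.  54.  -0.3] turn deg [-0.03 -0.57 -0.13] norm 0.054 0.6
```

View pics/a2.png

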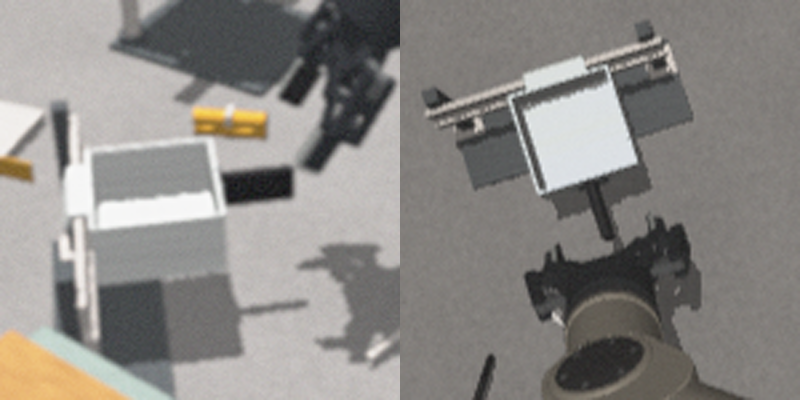

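The open jaws straddle the grip's line: right half, grip at (603,210), fingers at (540,290) and (680,255). Going on in.

Emit:
play_rows([
  [[0, 0.009, 0], [0, 0, 0]],
  [[0, 0.009, 0], [0, 0, 0]],
  [[0, 0.009, 0], [0, 0, 0]],
  [[0, 0.009, 0], [0, 0, 0]],
  [[0, 0.009, 0], [0, 0, 0]],
  [[0, 0.008, 0], [0, 0, 0]],
  [[0, 0, 0], [0, 0, 0]],
])

```text
t: 7.78
eef_pos: [0.5351, 0.2498, 0.1096]
tool_rot: [-0.286, 0.513, 0.708, -0.392]
contact_force: [0.2, -0.7, -0.3]
gripper_width: 0.999
```

```bash
python3 d.py
```

```text
7.7833 [0.5351 0.2498 0.1096] [ 0.2878  0.6035 -1.1221  2.2301  1.6229  0.6765 -0.119 ] lean 32.0 head 18.3 F [ 0.2184 -0.6635 -0.2896] gw 0.998636046851451
shift tool mm [  0.6 -89.4  -0.2] turn deg [-0.04 -0.5  -0.1 ] norm 0.089 0.5
shift tool mm [ 0.8  0.6 -0.2] turn deg [-0.04 -0.5  -0.1 ] norm 0.001 0.5
```

Close on the grip.

Emit:
play_rows([
  [[0, 0, 0], [0, 0, 0]],
  [[0, 0, 0], [0, 0, 0]],
  [[0, 0, 0], [0, 0, 0]],
  [[0, 0, 0], [0, 0, 0]],
  [[0, 0, 0], [0, 0, 0]],
  [[0, 0, 0], [0, 0, 0]],
  [[0, 0, 0], [0, 0, 0]],
  [[0, 0, 0], [0, 0, 0]],
  [[0, 0, 0], [0, 0, 0]],
  [[0, 0, 0], [0, 0, 0]],
], gripper=0.0, grip_force=70)

```text
t: 8.62
eef_pos: [0.5347, 0.251, 0.1104]
tool_rot: [-0.285, 0.512, 0.709, -0.391]
contact_force: [-2.4, 0.2, 1.3]
gripper_width: 0.106
```

```bash
python3 d.py; python3 - <<'E'
from h import *
o,p,R=st()
print('40 up', R.T@[0,0,.04])
h=np.radians(18.5);b=np.array([-np.cos(h),-np.sin(h),0]);print('back .06',R.T@b*.06)
E
```

```text
8.6167 [0.5347 0.251  0.1104] [ 0.2873  0.6024 -1.1239  2.2305  1.624   0.6763 -0.1192] lean 32.1 head 18.5 F [-2.4151  0.2169  1.3441] gw 0.10557349404050015
shift tool mm [ -0.6 -88.6   0.2] turn deg [ 0.06 -0.36 -0.01] norm 0.089 0.4
shift tool mm [-0.6  1.4  0.3] turn deg [ 0.06 -0.36 -0.01] norm 0.002 0.4
40 up [ 0.0001 -0.0339 -0.0212]
back .06 [-0.0003 -0.0319  0.0508]
```

Emit:
play_rows([
  [[0, -0.0034, -0.0021], [0, 0, 0]],
  [[0, -0.0034, -0.0021], [0, 0, 0]],
  [[0, -0.0034, -0.0021], [0, 0, 0]],
  [[0, -0.0034, -0.0021], [0, 0, 0]],
  [[0, -0.0034, -0.0021], [0, 0, 0]],
  [[0, -0.0034, -0.0021], [0, 0, 0]],
  [[0, -0.0034, -0.0021], [0, 0, 0]],
  [[0, -0.0034, -0.0021], [0, 0, 0]],
  [[0, -0.0034, -0.0021], [0, 0, 0]],
  [[0, -0.0034, -0.0021], [0, 0, 0]],
  [[0, 0, 0], [0, 0, 0]],
])

```text
t: 9.53
eef_pos: [0.5351, 0.2506, 0.1512]
tool_rot: [-0.285, 0.513, 0.709, -0.391]
contact_force: [-0.7, -0.5, -1.7]
gripper_width: 0.1
```

```bash
python3 d.py;python3 - <<'E'
from h import *
S=cam('side');T=cam('top')
a=S['color'][220:370,190:340,::-1];b=T['color'][140:290,150:300,::-1]
cv2.imwrite('pics/a3.png',np.hstack([cv2.resize(i,(400,400),interpolation=2) for i in(a,b)]))
E
```

```text
9.5333 [0.5351 0.2506 0.1512] [ 0.3463  0.5197 -1.1794  2.2042  1.4569  0.6464  0.0249] lean 32.1 head 18.4 F [-0.6704 -0.5237 -1.7431] gw 0.09987744978056101
shift tool mm [ -0.3 -54.2  21.9] turn deg [ 0.12 -0.39 -0.06] norm 0.058 0.4
shift tool mm [-0.2 35.8 22.1] turn deg [ 0.12 -0.39 -0.06] norm 0.042 0.4
```

View pics/a3.png

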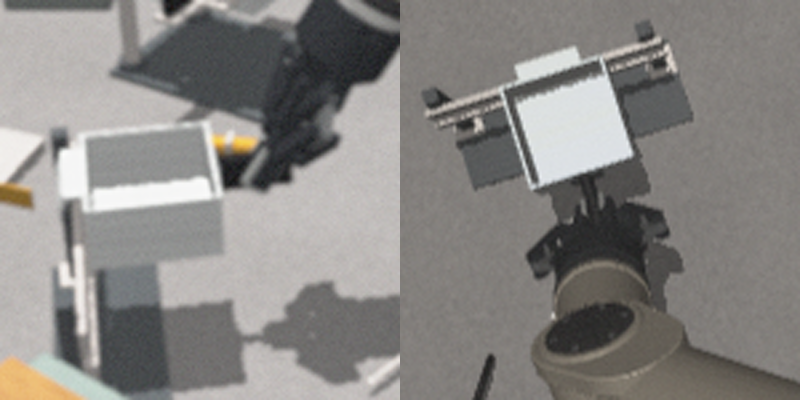

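Emit:
play_rows([
  [[0, -0.004, 0.00635], [0, 0, 0]],
  [[0, -0.004, 0.00635], [0, 0, 0]],
  [[0, -0.004, 0.00635], [0, 0, 0]],
  [[0, -0.004, 0.00635], [0, 0, 0]],
  [[0, -0.004, 0.00635], [0, 0, 0]],
  [[0, -0.004, 0.00635], [0, 0, 0]],
  [[0, 0, 0], [0, 0, 0]],
])

```text
t: 10.22
eef_pos: [0.4902, 0.2357, 0.15]
tool_rot: [-0.285, 0.513, 0.709, -0.392]
contact_force: [0.3, 0.2, -1.3]
gripper_width: 0.107
```

```bash
python3 d.py;python3 - <<'E'
from h import *
o,p,R=st()
T=cam('top');W=pts(T);hsv=cv2.cvtColor(T['color'],cv2.COLOR_RGB2HSV)
O=np.array([.627,-.1495]);h=np.radians(-22.3);X=np.array([np.cos(h),np.sin(h)]);Y=np.array([-X[1],X[0]])
br=(hsv[...,0]>12)&(hsv[...,0]<30)&(hsv[...,1]>120);br[:165]=0;br[:,:270]=0;br[310:]=0;br[:,400:]=0
n,l,s,c=cv2.connectedComponentsWithStats(br.astype(np.uint8))
for i in range(1,n):
    if s[i,4]>20:
        w=W[l==i][:,:2]; q=np.c_[(w-O)@X,(w-O)@Y]*1000
        print(c[i].round(),'world',w.mean(0),'outlet-frame min',q.min(0).round(),'max',q.max(0).round())
# pan rim: bright pixels near expected
g=p-.0187*R[:,1]; print('grasp',g)
m=(W[...,2]>g[2]+.005)&(W[...,2]<g[2]+.025)&(T['color'].min(2)>110);m[:140]=0;m[245:]=0;m[:,:170]=0;m[:,260:]=0
r=cv2.minAreaRect((W[m][:,:2]*1000).astype(np.float32));print('pan',r,np.median(W[m][:,2]))
cv2.imwrite('pics/a4.png',cv2.resize(T['color'][140:260,160:280,::-1],(480,480),interpolation=2))
E
```

```text
10.2167 [0.4902 0.2357 0.15  ] [ 0.3871  0.4484 -1.2243  2.2992  1.4674  0.6106 -0.0521] lean 32.0 head 18.3 F [ 0.2882  0.1826 -1.3211] gw 0.1072391458626673
shift tool mm [ -0.1 -30.1 -18.7] turn deg [ 0.01 -0.3  -0.08] norm 0.035 0.3
shift tool mm [  0.   59.9 -18.7] turn deg [ 0.01 -0.3  -0.08] norm 0.063 0.3
[316. 189.] world [0.6257 0.0152] outlet-frame min [-78. 141.] max [-50. 162.]
[316. 203.] world [0.586  0.0153] outlet-frame min [-115.  127.] max [-86. 148.]
[330. 288.] world [nan nan] outlet-frame min [nan nan] max [nan nan]
grasp [0.4808 0.2326 0.1659]
pan ((554.0575561523438, 258.4754333496094), (153.9950714111328, 100.75391387939453), 18.324031829833984) 0.179371613613027
```

View pics/a4.png

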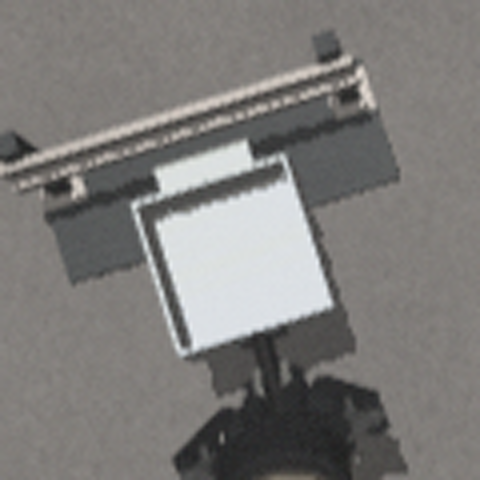

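The pan is off the rail and level, with rim corners at about (133,202), (285,155), (335,305) and (183,355). The lock cylinder lies beside the straight entry, so I'll go over it and slide in from the +y side, low under the gate.

```bash
cat > w.py <<'E'
from h import *
import sys,json
O=np.array([.627,-.1495]);HD=-22.3;h=np.radians(HD);X=np.array([np.cos(h),np.sin(h)]);Y=np.array([-X[1],X[0]])
REL=np.array(json.load(open('rel.json'))) # pan underside centre in frame (fwd,left,up) relative to TCP at lean 32
def wp(x,y,under,head=HD,lean=32):
    hh=np.radians(head);f=np.array([np.cos(hh),np.sin(hh),0]);l=np.array([-f[1],f[0],0])
    c=np.r_[O+x/1000*X+y/1000*Y,under]
    P=c-REL[0]*f-REL[1]*l-np.array([0,0,REL[2]])
    return P,tgt(P,head,lean,1,0)[1]
E
python3 - <<'E'
from h import *
import json
T=cam('top')
K=T['intrinsics'];uv=np.array([[133,202],[285,155],[335,305],[183,355]])/4+[160-.375,140-.375]
o=-T['R'].T@T['t'];P=[]
for u in uv:
    d=T['R'].T@np.linalg.inv(K)@np.r_[u,1];P.append(o+d*(.179-o[2])/d[2])
P=np.array(P);print(P,[np.linalg.norm(P[i]-P[i-1]) for i in range(4)]);c=P.mean(0)
x=P[0]+P[1]-P[2]-P[3];print('head',np.degrees(np.arctan2(x[1],x[0])))
_,p,R=st();h=np.radians(18.3);f=np.array([np.cos(h),np.sin(h),0]);l=np.array([-f[1],f[0],0]);d=c-p
rel=[d@f,d@l,.124-p[2]];print(rel,'blade-expected fwd',.085-.0187*np.sin(np.radians(32)))
json.dump([round(float(v),4) for v in rel],open('rel.json','w'))
E
python3 - <<'E'
from w import *
_,p,R=st();print(R)
print('A: -y 100:',R.T@[0.03,-.1,.0])
p2,R2=p+np.array([.03,-.1,0]),R
for a in[(-30,200,.06),(-10,150,.045),(-10,90,.045),(-10,90,.02),(0,0,.02),(0,0,.006)]:
    P,Q=wp(*a);print(a,P);delta(p2,R2,P,Q);print('  after turn',Q.T@(P-p2));p2,R2=P,Q
E
```

```text
[[0.5954 0.3225 0.179 ]
 [0.625  0.2291 0.179 ]
 [0.5316 0.1971 0.179 ]
 [0.5006 0.2899 0.179 ]] [np.float64(0.10029148839868106), np.float64(0.09796413312090593), np.float64(0.09874133006370972), np.float64(0.09793392590148883)]
head 18.93989552362255
[np.float64(0.07503409668942995), np.float64(-2.9702883916125018e-05), np.float64(-0.02653521858120897)] blade-expected fwd 0.07509050975883907
[[-0.3114  0.504  -0.8056]
 [ 0.9503  0.167  -0.2628]
 [ 0.0021 -0.8474 -0.531 ]]
A: -y 100: [-0.1044 -0.0016  0.0021]
(-30, 200, 0.06) [0.6057 0.0754 0.0865]
shift tool mm [-84.   86.4 -17.6] turn deg [ 0.03 34.22 21.55] norm 0.122 40.4
  after turn [-0.0244  0.1076 -0.0514]
(-10, 150, 0.045) [0.6053 0.0215 0.0715]
shift tool mm [-50.   23.3  -9. ] turn deg [0. 0. 0.] norm 0.056 0.0
  after turn [-0.05    0.0233 -0.009 ]
(-10, 90, 0.045) [ 0.5825 -0.034   0.0715]
shift tool mm [-60.   0.  -0.] turn deg [0. 0. 0.] norm 0.06 0.0
  after turn [-0.06  0.   -0.  ]
(-10, 90, 0.02) [ 0.5825 -0.034   0.0465]
shift tool mm [ 0.  21.2 13.2] turn deg [0. 0. 0.] norm 0.025 0.0
  after turn [0.     0.0212 0.0132]
(0, 0, 0.02) [ 0.5576 -0.121   0.0465]
shift tool mm [-90.    5.3  -8.5] turn deg [0. 0. 0.] norm 0.091 0.0
  after turn [-0.09    0.0053 -0.0085]
(0, 0, 0.006) [ 0.5576 -0.121   0.0325]
shift tool mm [ 0.  11.9  7.4] turn deg [0. 0. 0.] norm 0.014 0.0
  after turn [0.     0.0119 0.0074]
```

Emit:
play_rows([
  [[-0.013, 0, 0], [0, 0, 0]],
  [[-0.013, 0, 0], [0, 0, 0]],
  [[-0.013, 0, 0], [0, 0, 0]],
  [[-0.013, 0, 0], [0, 0, 0]],
  [[-0.013, 0, 0], [0, 0, 0]],
  [[-0.013, 0, 0], [0, 0, 0]],
  [[-0.013, 0, 0], [0, 0, 0]],
  [[-0.013, 0, 0], [0, 0, 0]],
  [[0, 0, 0], [0, 3.42, 2.15]],
  [[0, 0, 0], [0, 3.42, 2.15]],
  [[0, 0, 0], [0, 3.42, 2.15]],
  [[0, 0, 0], [0, 3.42, 2.15]],
  [[0, 0, 0], [0, 3.42, 2.15]],
  [[0, 0, 0], [0, 3.42, 2.15]],
  [[0, 0, 0], [0, 3.42, 2.15]],
  [[0, 0, 0], [0, 3.42, 2.15]],
  [[0, 0, 0], [0, 3.42, 2.15]],
  [[0, 0, 0], [0, 3.42, 2.15]],
])

```text
t: 11.82
eef_pos: [0.5246, 0.138, 0.1502]
tool_rot: [-0.404, 0.727, 0.486, -0.269]
contact_force: [-0.1, 0.8, -1.3]
gripper_width: 0.108
```

```bash
cat > g.py <<'E'
from w import *
o,p,R=st();y=R[:,1];print(o['t'],p,o['q'],'lean',np.degrees(np.arccos(-y[2])).round(1),'head',np.degrees(np.arctan2(y[1],y[0])).round(1),'F',o['contact_force'],'gw',round(o['gripper_width'],3))
for s in sys.argv[1:]:
    a=eval(s);P,Q=wp(*a);print(a,P);delta(p,R,P,Q);p,R=P,Q
E
python3 g.py "(-30,200,.06)" "(-10,150,.045)" "(-10,90,.045)"
```

```text
11.8167 [0.5246 0.138  0.1502] [ 0.2692  0.4725 -1.0988  2.2095  1.3031  0.9592 -0.5084] lean 32.0 head -22.3 F [-0.1382  0.8231 -1.2874] gw 0.108
(-30, 200, 0.06) [0.6057 0.0754 0.0865]
shift tool mm [-26.9 106.3 -50.2] turn deg [-0.03 -0.18 -0.  ] norm 0.121 0.2
(-10, 150, 0.045) [0.6053 0.0215 0.0715]
shift tool mm [-50.   23.3  -9. ] turn deg [0. 0. 0.] norm 0.056 0.0
(-10, 90, 0.045) [ 0.5825 -0.034   0.0715]
shift tool mm [-60.   0.  -0.] turn deg [0. 0. 0.] norm 0.06 0.0
```

```bash
python3 g.py "(-60,180,.06)" "(-10,140,.045)" "(-10,90,.045)"
```

```text
11.8167 [0.5246 0.138  0.1502] [ 0.2692  0.4725 -1.0988  2.2095  1.3031  0.9592 -0.5084] lean 32.0 head -22.3 F [-0.1382  0.8231 -1.2874] gw 0.108
(-60, 180, 0.06) [0.5704 0.0683 0.0865]
shift tool mm [-47.   90.5 -24.8] turn deg [-0.03 -0.18 -0.  ] norm 0.105 0.2
(-10, 140, 0.045) [0.6015 0.0123 0.0715]
shift tool mm [-40.   39.2 -34.5] turn deg [0. 0. 0.] norm 0.066 0.0
(-10, 90, 0.045) [ 0.5825 -0.034   0.0715]
shift tool mm [-50.   0.  -0.] turn deg [0. 0. 0.] norm 0.05 0.0
```

Emit:
play_rows([
  [[-0.0047, 0.0091, -0.0025], [0, 0, 0]],
  [[-0.0047, 0.0091, -0.0025], [0, 0, 0]],
  [[-0.0047, 0.0091, -0.0025], [0, 0, 0]],
  [[-0.0047, 0.0091, -0.0025], [0, 0, 0]],
  [[-0.0047, 0.0091, -0.0025], [0, 0, 0]],
  [[-0.0047, 0.0091, -0.0025], [0, 0, 0]],
  [[-0.0047, 0.0091, -0.0025], [0, 0, 0]],
  [[-0.0047, 0.0091, -0.0025], [0, 0, 0]],
  [[-0.0047, 0.0091, -0.0025], [0, 0, 0]],
  [[-0.0047, 0.0091, -0.0025], [0, 0, 0]],
  [[-0.005, 0.0049, -0.0043], [0, 0, 0]],
  [[-0.005, 0.0049, -0.0043], [0, 0, 0]],
  [[-0.005, 0.0049, -0.0043], [0, 0, 0]],
  [[-0.005, 0.0049, -0.0043], [0, 0, 0]],
  [[-0.005, 0.0049, -0.0043], [0, 0, 0]],
  [[-0.005, 0.0049, -0.0043], [0, 0, 0]],
  [[-0.005, 0.0049, -0.0043], [0, 0, 0]],
  [[-0.005, 0.0049, -0.0043], [0, 0, 0]],
  [[0, 0, 0], [0, 0, 0]],
])

```text
t: 13.4
eef_pos: [0.6024, 0.0095, 0.0706]
tool_rot: [-0.403, 0.727, 0.486, -0.27]
contact_force: [-0.1, -0.2, -1.0]
gripper_width: 0.108
```

```bash
python3 g.py "(-10,90,.045)" "(-10,88,.02)" "(0,0,.02)";python3 - <<'E'
from h import *
S=cam('side');T=cam('top')
a=S['color'][140:300,190:350,::-1];b=T['color'][110:270,280:440,::-1]
cv2.imwrite('pics/a5.png',np.hstack([cv2.resize(i,(400,400),interpolation=2) for i in(a,b)]))
E
```

```text
13.4 [0.6024 0.0095 0.0706] [ 0.4329  0.6348 -0.9087  2.1887  1.6264  0.8046 -0.4774] lean 32.0 head -22.4 F [-0.1216 -0.1755 -0.9733] gw 0.108
(-10, 90, 0.045) [ 0.5825 -0.034   0.0715]
shift tool mm [-47.7  -1.7   1.1] turn deg [-0.01 -0.1  -0.08] norm 0.048 0.1
(-10, 88, 0.02) [ 0.5817 -0.0358  0.0465]
shift tool mm [-2.  21.2 13.2] turn deg [0. 0. 0.] norm 0.025 0.0
(0, 0, 0.02) [ 0.5576 -0.121   0.0465]
shift tool mm [-88.    5.3  -8.5] turn deg [0. 0. 0.] norm 0.089 0.0
```

View pics/a5.png

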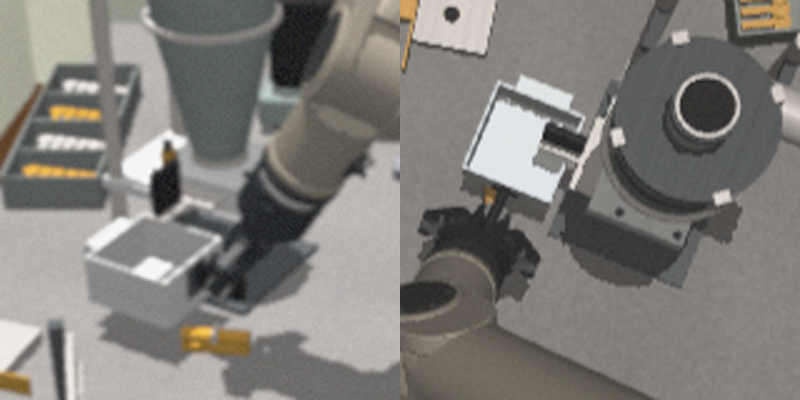

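The pan is under the shutter grip. Right half: pan at (525,140), shutter grip at (565,135). Continuing sideways, then down, then under the spout.

Emit:
play_rows([
  [[-0.008, 0, 0], [0, 0, 0]],
  [[-0.008, 0, 0], [0, 0, 0]],
  [[-0.008, 0, 0], [0, 0, 0]],
  [[-0.008, 0, 0], [0, 0, 0]],
  [[-0.008, 0, 0], [0, 0, 0]],
  [[-0.008, 0, 0], [0, 0, 0]],
  [[0, 0.005, 0.0033], [0, 0, 0]],
  [[0, 0.005, 0.0033], [0, 0, 0]],
  [[0, 0.005, 0.0033], [0, 0, 0]],
  [[0, 0.005, 0.0033], [0, 0, 0]],
  [[0, 0, 0], [0, 0, 0]],
])

```text
t: 14.42
eef_pos: [0.5824, -0.0317, 0.0453]
tool_rot: [-0.404, 0.725, 0.487, -0.271]
contact_force: [0.1, -0.4, -1.5]
gripper_width: 0.106
```

```bash
python3 g.py "(0,0,.02)" "(0,0,.006)"
```

```text
14.4167 [ 0.5824 -0.0317  0.0453] [ 0.5041  0.6581 -0.8814  2.2506  1.7593  0.7664 -0.541 ] lean 31.8 head -22.1 F [ 0.1161 -0.3505 -1.461 ] gw 0.106
(0, 0, 0.02) [ 0.5576 -0.121   0.0465]
shift tool mm [-92.1   4.6  -9.9] turn deg [-0.17  0.04  0.09] norm 0.093 0.2
(0, 0, 0.006) [ 0.5576 -0.121   0.0325]
shift tool mm [ 0.  11.9  7.4] turn deg [0. 0. 0.] norm 0.014 0.0
```

Emit:
play_rows([
  [[-0.0092, 0.0005, -0.001], [0, 0, 0]],
  [[-0.0092, 0.0005, -0.001], [0, 0, 0]],
  [[-0.0092, 0.0005, -0.001], [0, 0, 0]],
  [[-0.0092, 0.0005, -0.001], [0, 0, 0]],
  [[-0.0092, 0.0005, -0.001], [0, 0, 0]],
  [[-0.0092, 0.0005, -0.001], [0, 0, 0]],
  [[-0.0092, 0.0005, -0.001], [0, 0, 0]],
  [[-0.0092, 0.0005, -0.001], [0, 0, 0]],
  [[-0.0092, 0.0005, -0.001], [0, 0, 0]],
  [[-0.0092, 0.0005, -0.001], [0, 0, 0]],
  [[0, 0, 0], [0, 0, 0]],
])

```text
t: 15.33
eef_pos: [0.5577, -0.1245, 0.0478]
tool_rot: [-0.403, 0.727, 0.486, -0.27]
contact_force: [-0.4, -0.1, -1.9]
gripper_width: 0.103
```

```bash
python3 g.py "(0,0,.02)" "(0,0,.006)";python3 - <<'E'
from h import *
S=cam('side');T=cam('top')
a=S['color'][150:290,220:360,::-1];b=T['color'][110:270,300:460,::-1]
cv2.imwrite('pics/a6.png',np.hstack([cv2.resize(i,(400,400),interpolation=2) for i in(a,b)]))
E
```

```text
15.3333 [ 0.5577 -0.1245  0.0478] [ 0.6952  0.6081 -0.8362  2.3003  1.8745  0.6295 -0.4891] lean 32.0 head -22.5 F [-0.4126 -0.0959 -1.8868] gw 0.103
(0, 0, 0.02) [ 0.5576 -0.121   0.0465]
shift tool mm [3.1 0.4 1.8] turn deg [-0.03 -0.1  -0.11] norm 0.004 0.2
(0, 0, 0.006) [ 0.5576 -0.121   0.0325]
shift tool mm [ 0.  11.9  7.4] turn deg [0. 0. 0.] norm 0.014 0.0
```

View pics/a6.png

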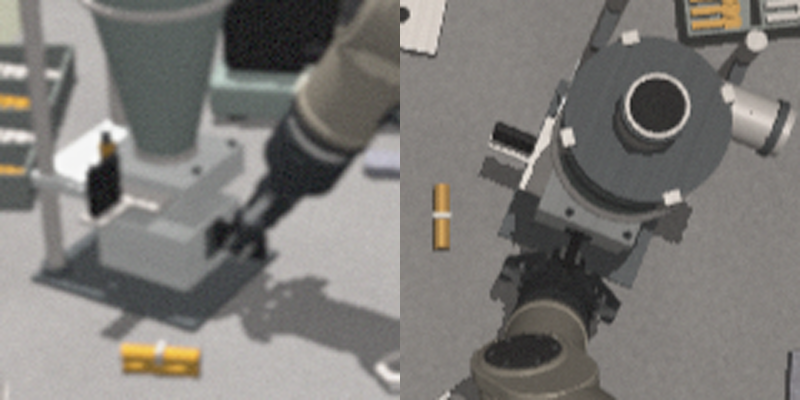

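The pan is under the spout: left half, pan at (160,245), all under the gate. Small correction, then lower it.

Emit:
play_rows([
  [[0.003, 0.0004, 0.0018], [0, 0, 0]],
  [[0, 0.0024, 0.0015], [0, 0, 0]],
  [[0, 0.0024, 0.0015], [0, 0, 0]],
  [[0, 0.0024, 0.0015], [0, 0, 0]],
  [[0, 0.0024, 0.0015], [0, 0, 0]],
  [[0, 0.0017, 0.001], [0, 0, 0]],
  [[0, 0, 0], [0, 0, 0]],
])

```text
t: 16.02
eef_pos: [0.5584, -0.1182, 0.0332]
tool_rot: [-0.403, 0.726, 0.488, -0.27]
contact_force: [-0.2, -0.0, -1.8]
gripper_width: 0.106
```

```bash
python3 g.py "(0,0,.006)"; cat > rim.py <<'E'
from w import *
S=cam('side');V=pts(S);m=np.zeros((480,640),bool);m[200:270,235:320]=1
q=np.c_[(V[...,:2].reshape(-1,2)-O)@X,(V[...,:2].reshape(-1,2)-O)@Y].reshape(480,640,2)*1000
# side (+y) face of pan
f=m&(abs(q[...,0])<45)&(V[...,2]>.012)&(V[...,2]<.055)&(q[...,1]>20)&(q[...,1]<75)
print('face y',np.percentile(q[f][:,1],[10,50,90]),'n',f.sum())
from numpy.polynomial import polynomial as Pn
print('slope dy/dx deg',np.degrees(np.arctan(np.polyfit(q[f][:,0],q[f][:,1],1)[0])))
w=m&(q[...,1]>35)&(q[...,1]<65)&(V[...,2]>.012)&(V[...,2]<.09)&(abs(q[...,0])<80)
xs=q[w][:,0];z=V[w][:,2];k=(z<.05);print('face x range',np.percentile(xs[k],[1,99]))
for a in(-35,-15,5,25,40):
    s=w&(abs(q[...,0]-a)<8);print(a,'top z',np.percentile(V[s][:,2],[96,99]) if s.sum()>5 else None)
E
python3 rim.py
```

```text
16.0167 [ 0.5584 -0.1182  0.0332] [ 0.6822  0.6503 -0.8387  2.3037  1.9232  0.6647 -0.5327] lean 32.0 head -22.2 F [-0.1772 -0.0276 -1.7945] gw 0.106
(0, 0, 0.006) [ 0.5576 -0.121   0.0325]
shift tool mm [-3.   0.8  0.1] turn deg [-0.02  0.05  0.07] norm 0.003 0.1
face y [49.2331 52.0896 55.1215] n 360
slope dy/dx deg 1.113900019708332
face x range [-49.5693  51.4269]
-35 top z [0.0628 0.0646]
-15 top z [0.0619 0.0646]
5 top z [0.0642 0.0655]
25 top z [0.0638 0.0659]
40 top z [0.0645 0.0657]
```

Emit:
play_rows([
  [[-0.0015, 0.0009, 0.0005], [0, 0, 0]],
  [[-0.001, 0.0009, 0.0005], [0, 0, 0]],
  [[0, 0, 0], [0, 0, 0]],
])

```text
t: 16.32
eef_pos: [0.5583, -0.1182, 0.0329]
tool_rot: [-0.402, 0.725, 0.49, -0.27]
contact_force: [-10.8, 6.4, 19.5]
gripper_width: 0.109
```

Emit:
play_rows([
  [[0, 0.0008, 0.0005], [0, 0, 0]],
  [[0, 0, 0], [0, 0, 0]],
])

```text
t: 16.48
eef_pos: [0.5582, -0.1181, 0.0327]
tool_rot: [-0.401, 0.725, 0.49, -0.27]
contact_force: [-17.0, 7.6, 30.6]
gripper_width: 0.102
```

Emit:
play_rows([
  [[0, -0.0008, -0.0005], [0, 0, 0]],
  [[0, -0.0008, -0.0005], [0, 0, 0]],
  [[0, -0.0006, -0.0004], [0, 0, 0]],
  [[0, 0, 0], [0, 0, 0]],
])

```text
t: 16.82
eef_pos: [0.5578, -0.1209, 0.0331]
tool_rot: [-0.403, 0.726, 0.488, -0.27]
contact_force: [-3.5, 1.7, 5.3]
gripper_width: 0.106
```

Emit:
play_rows([
  [[0, 0, 0], [0, 0, 0]],
  [[0, 0, 0], [0, 0, 0]],
  [[0, 0, 0], [0, 0, 0]],
  [[0, 0, 0], [0, 0, 0]],
  [[0, 0, 0], [0, 0, 0]],
  [[0, 0, 0], [0, 0, 0]],
  [[0, 0, 0], [0, 0, 0]],
], gripper=0.06)

```text
t: 17.4
eef_pos: [0.5577, -0.1208, 0.033]
tool_rot: [-0.403, 0.726, 0.488, -0.27]
contact_force: [0.5, 0.9, 0.1]
gripper_width: 0.703
```

```bash
python3 g.py; python3 rim.py; python3 - <<'E'
from h import *
S=cam('side')
cv2.imwrite('pics/a7.png',cv2.resize(S['color'][180:280,220:340,::-1],(600,500),interpolation=2))
E
```

```text
17.4 [ 0.5577 -0.1208  0.033 ] [ 0.6875  0.6498 -0.8368  2.3044  1.9274  0.6608 -0.5321] lean 32.0 head -22.2 F [0.4913 0.9014 0.1254] gw 0.703
face y [45.9161 49.0613 51.7656] n 362
slope dy/dx deg 0.7417123110162479
face x range [-51.3821  52.6304]
-35 top z [0.0618 0.0635]
-15 top z [0.0633 0.0638]
5 top z [0.0628 0.0636]
25 top z [0.062  0.0638]
40 top z [0.0618 0.064 ]
```

View pics/a7.png

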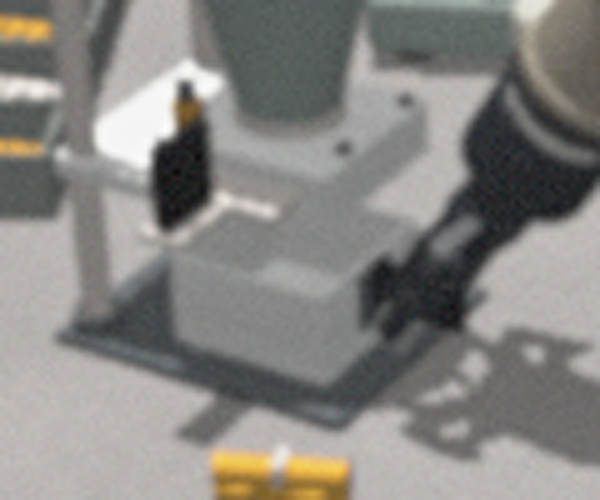

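Both the picture and the face measurement put the pan flat on the plate, centred within about 2 mm and let go. Retreating along the tool axis.

Emit:
play_rows([
  [[0, -0.006, 0], [0, 0, 0]],
  [[0, -0.007, 0], [0, 0, 0]],
  [[0, -0.007, 0], [0, 0, 0]],
  [[0, -0.007, 0], [0, 0, 0]],
  [[0, -0.007, 0], [0, 0, 0]],
  [[0, -0.007, 0], [0, 0, 0]],
  [[0, -0.007, 0], [0, 0, 0]],
  [[0, -0.007, 0], [0, 0, 0]],
  [[0, -0.007, 0], [0, 0, 0]],
  [[0, -0.007, 0], [0, 0, 0]],
  [[0, 0, 0], [0, 0, 0]],
])

```text
t: 18.42
eef_pos: [0.5237, -0.1067, 0.0928]
tool_rot: [-0.402, 0.726, 0.488, -0.27]
contact_force: [-0.9, 0.4, -0.5]
gripper_width: 0.704
```

```bash
python3 g.py; python3 rim.py; python3 - <<'E'
from w import *
_,p,R=st()
M=np.array([.54,.05,.26]);print('to M',R.T@(M-p),np.linalg.norm(M-p))
G=np.array([.6645,-.0565,.15])
for j in(1,-1):
    P,Q=tgt(G,HD-90,30,j);delta(M,R,P-.12*Q[:,1],Q); U=tgt(G,HD,0,1)[1]; print('upright turn');delta(M,R,M,U)
    U2=tgt(G,HD-90,0,j)[1];delta(M,U,M,U2);delta(M,U2,M,Q)
E
```

```text
18.4167 [ 0.5237 -0.1067  0.0928] [ 0.7144  0.4511 -0.884   2.3621  1.7258  0.5629 -0.4296] lean 32.1 head -22.2 F [-0.8948  0.3604 -0.5315] gw 0.704
face y [45.8774 49.1213 52.1537] n 363
slope dy/dx deg 1.2068416055031777
face x range [-48.1008  50.9239]
-35 top z [0.0607 0.0618]
-15 top z [0.061  0.0627]
5 top z [0.0629 0.064 ]
25 top z [0.0612 0.0636]
40 top z [0.0614 0.0635]
to M [ 0.1515 -0.1657 -0.0511] 0.230261504976765
shift tool mm [  -0.8  101.5 -120.1] turn deg [ 1.59 77.16 46.44] norm 0.157 90.1
upright turn
shift tool mm [0. 0. 0.] turn deg [32.05  0.04  0.04] norm 0.0 32.1
shift tool mm [0. 0. 0.] turn deg [ 0. 90.  0.] norm 0.0 90.0
shift tool mm [0. 0. 0.] turn deg [-30.  -0.  -0.] norm 0.0 30.0
shift tool mm [  -0.8  101.5 -120.1] turn deg [ 48.33 -93.63  -1.65] norm 0.157 105.4
upright turn
shift tool mm [0. 0. 0.] turn deg [32.05  0.04  0.04] norm 0.0 32.1
shift tool mm [0. 0. 0.] turn deg [ -0. -90.  -0.] norm 0.0 90.0
shift tool mm [0. 0. 0.] turn deg [30. -0.  0.] norm 0.0 30.0
```

Emit:
play_rows([
  [[0.0126, -0.0138, -0.0043], [0, 0, 0]],
  [[0.0126, -0.0138, -0.0043], [0, 0, 0]],
  [[0.0126, -0.0138, -0.0043], [0, 0, 0]],
  [[0.0126, -0.0138, -0.0043], [0, 0, 0]],
  [[0.0126, -0.0138, -0.0043], [0, 0, 0]],
  [[0.0126, -0.0138, -0.0043], [0, 0, 0]],
  [[0.0126, -0.0138, -0.0043], [0, 0, 0]],
  [[0.0126, -0.0138, -0.0043], [0, 0, 0]],
  [[0.0126, -0.0138, -0.0043], [0, 0, 0]],
  [[0.0126, -0.0138, -0.0043], [0, 0, 0]],
  [[0.0126, -0.0138, -0.0043], [0, 0, 0]],
  [[0.0126, -0.0138, -0.0043], [0, 0, 0]],
  [[0, 0, 0], [6.4, 0, 0]],
  [[0, 0, 0], [6.4, 0, 0]],
  [[0, 0, 0], [6.4, 0, 0]],
  [[0, 0, 0], [6.4, 0, 0]],
  [[0, 0, 0], [6.4, 0, 0]],
])

```text
t: 19.88
eef_pos: [0.5407, 0.049, 0.26]
tool_rot: [0.589, -0.585, -0.393, 0.395]
contact_force: [-0.6, -0.3, 0.3]
gripper_width: 0.705
```

Emit:
play_rows([
  [[0, 0, 0], [0, -6, 0]],
  [[0, 0, 0], [0, -6, 0]],
  [[0, 0, 0], [0, -6, 0]],
  [[0, 0, 0], [0, -6, 0]],
  [[0, 0, 0], [0, -6, 0]],
])

```text
t: 20.3
eef_pos: [0.5404, 0.0491, 0.2589]
tool_rot: [-0.464, 0.463, 0.534, -0.534]
contact_force: [0.3, 0.9, -0.6]
gripper_width: 0.706
```

```bash
python3 g.py; python3 - <<'E'
from w import *
_,p,R=st();G=np.array([.6645,-.0565,.15])
for j in(1,-1):
    P,Q=tgt(G,HD-90,30,j);delta(p,R,P-.12*Q[:,1],Q)
    U2=tgt(G,HD-90,0,j)[1];delta(p,R,p,U2)
E
```

```text
20.3 [0.5404 0.0491 0.2589] [ 0.7553  0.5434 -1.3003  1.7837  0.551   1.2494  1.0165] lean 0.1 head 131.3 F [ 0.2968  0.8893 -0.5802] gw 0.706
shift tool mm [ -78.2   21.  -133.7] turn deg [-18.11 117.1   31.37] norm 0.156 122.6
shift tool mm [0. 0. 0.] turn deg [ -0.12 120.31  -0.01] norm 0.0 120.3
shift tool mm [ -78.2   21.  -133.7] turn deg [ 27.21 -58.24  15.71] norm 0.156 66.2
shift tool mm [0. 0. 0.] turn deg [ -0.01 -59.69   0.1 ] norm 0.0 59.7
```

Emit:
play_rows([
  [[0, 0, 0], [0, 6.7, 0]],
  [[0, 0, 0], [0, 6.7, 0]],
  [[0, 0, 0], [0, 6.7, 0]],
  [[0, 0, 0], [0, 6.7, 0]],
  [[0, 0, 0], [0, 6.7, 0]],
  [[0, 0, 0], [0, 6.7, 0]],
  [[0, 0, 0], [0, 6.7, 0]],
  [[0, 0, 0], [0, 6.7, 0]],
  [[0, 0, 0], [0, 6.7, 0]],
  [[0, 0, 0], [0, 6.7, 0]],
  [[0, 0, 0], [0, 6.7, 0]],
  [[0, 0, 0], [0, 6.7, 0]],
  [[0, 0, 0], [0, 6.7, 0]],
  [[0, 0, 0], [0, 6.7, 0]],
  [[0, 0, 0], [0, 6.7, 0]],
  [[0, 0, 0], [0, 6.7, 0]],
  [[0, 0, 0], [0, 6.7, 0]],
  [[0, 0, 0], [0, 6.4, 0]],
])

```text
t: 21.8
eef_pos: [0.5403, 0.0492, 0.259]
tool_rot: [0.693, -0.693, 0.141, -0.14]
contact_force: [0.8, 0.2, 0.1]
gripper_width: 0.704
```

```bash
cat > s.py <<'E'
from w import *
o,p,R=st();G=np.array([.6645,-.0565,.15])
y=R[:,1];print(o['t'],p,o['q'],'lean',np.degrees(np.arccos(-y[2])).round(1),'F',o['contact_force'],'gw',round(o['gripper_width'],3))
P,Q=tgt(G,HD-90,30,1)
for b in(.12,0): 
    delta(p,R,P-b*Q[:,1],Q);print('   after turn',Q.T@(P-b*Q[:,1]-p))
E
python3 s.py
```

```text
21.8 [0.5403 0.0492 0.259 ] [ 0.4647  0.3389 -0.8247  1.7984  0.2727  1.1241 -0.8509] lean 0.1 F [0.7688 0.1534 0.1305] gw 0.704
shift tool mm [155.1  21.    1.6] turn deg [-30.02  -0.57  -0.24] norm 0.157 30.0
   after turn [0.1551 0.0184 0.0106]
shift tool mm [155.9 124.9 -58.4] turn deg [-30.02  -0.57  -0.24] norm 0.208 30.0
   after turn [0.1551 0.1384 0.0106]
```

Emit:
play_rows([
  [[0, 0, 0], [-6, -0.1, -0.05]],
  [[0, 0, 0], [-6, -0.1, -0.05]],
  [[0, 0, 0], [-6, -0.1, -0.05]],
  [[0, 0, 0], [-6, -0.1, -0.05]],
  [[0, 0, 0], [-6, -0.1, -0.05]],
  [[0.0129, 0.0015, 0.0009], [0, 0, 0]],
  [[0.0129, 0.0015, 0.0009], [0, 0, 0]],
  [[0.0129, 0.0015, 0.0009], [0, 0, 0]],
  [[0.0129, 0.0015, 0.0009], [0, 0, 0]],
  [[0.0129, 0.0015, 0.0009], [0, 0, 0]],
  [[0.0129, 0.0015, 0.0009], [0, 0, 0]],
  [[0.0129, 0.0015, 0.0009], [0, 0, 0]],
  [[0.0129, 0.0015, 0.0009], [0, 0, 0]],
  [[0.0129, 0.0015, 0.0009], [0, 0, 0]],
  [[0.0129, 0.0015, 0.0009], [0, 0, 0]],
  [[0.0129, 0.0015, 0.0009], [0, 0, 0]],
  [[0.0129, 0.0015, 0.0009], [0, 0, 0]],
  [[0, 0, 0], [0, 0, 0]],
])

```text
t: 23.3
eef_pos: [0.6861, -0.0128, 0.2383]
tool_rot: [-0.49, 0.85, -0.167, 0.098]
contact_force: [-0.3, -1.2, 0.6]
gripper_width: 0.703
```

```bash
python3 s.py
```

```text
23.3 [ 0.6861 -0.0128  0.2383] [ 0.0895  0.7233 -0.6081  1.3179  0.7206  1.6527 -0.9714] lean 30.0 F [-0.3056 -1.1995  0.5699] gw 0.703
shift tool mm [-3.4 -0.6  2. ] turn deg [-0.03 -0.14  0.13] norm 0.004 0.2
   after turn [-0.0034 -0.0006  0.002 ]
shift tool mm [ -3.6 119.4   2. ] turn deg [-0.03 -0.14  0.13] norm 0.12 0.2
   after turn [-0.0034  0.1194  0.002 ]
```

Emit:
play_rows([
  [[-0.0035, 0.005, 0.002], [0, 0, 0]],
  [[0, 0.01, 0], [0, 0, 0]],
  [[0, 0.01, 0], [0, 0, 0]],
  [[0, 0.01, 0], [0, 0, 0]],
  [[0, 0.01, 0], [0, 0, 0]],
  [[0, 0.01, 0], [0, 0, 0]],
  [[0, 0.01, 0], [0, 0, 0]],
  [[0, 0.01, 0], [0, 0, 0]],
  [[0, 0.01, 0], [0, 0, 0]],
  [[0, 0.01, 0], [0, 0, 0]],
  [[0, 0.01, 0], [0, 0, 0]],
  [[0, 0.008, 0], [0, 0, 0]],
  [[0, 0, 0], [0, 0, 0]],
])

```text
t: 24.38
eef_pos: [0.6594, -0.0592, 0.138]
tool_rot: [-0.49, 0.85, -0.166, 0.095]
contact_force: [-1.3, 0.7, -0.3]
gripper_width: 0.699
```

```bash
python3 s.py;python3 - <<'E'
from h import *
S=cam('side');T=cam('top')
a=S['color'][150:270,210:330,::-1];b=T['color'][110:230,300:420,::-1]
cv2.imwrite('pics/a8.png',np.hstack([cv2.resize(i,(400,400),interpolation=2) for i in(a,b)]))
E
```

```text
24.3833 [ 0.6594 -0.0592  0.138 ] [ 0.158   0.7673 -0.589   1.489   0.7724  1.4679 -1.0301] lean 30.1 F [-1.2851  0.6578 -0.3421] gw 0.699
shift tool mm [   3.9 -113.9   -2.3] turn deg [0.07 0.21 0.08] norm 0.114 0.2
   after turn [ 0.0037 -0.1139 -0.0021]
shift tool mm [ 3.7  6.1 -2.1] turn deg [0.07 0.21 0.08] norm 0.007 0.2
   after turn [ 0.0037  0.0061 -0.0021]
```

View pics/a8.png

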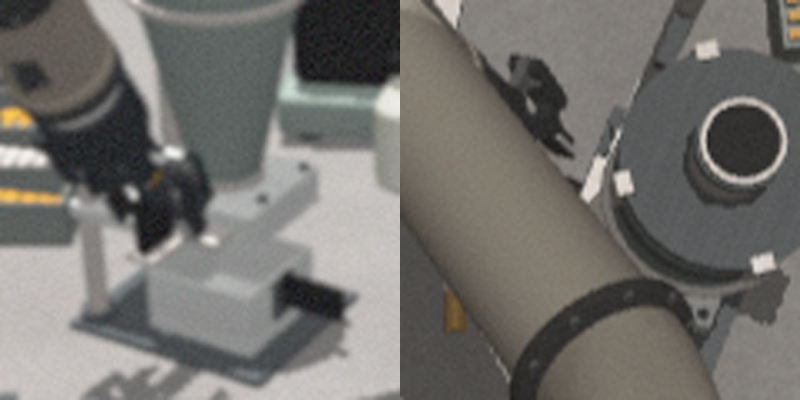

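The fingers straddle the shutter grip (left half, about (170,205)). Centring by 3.7 mm, then closing.

Emit:
play_rows([
  [[0.0037, 0, -0.001], [0, 0, 0]],
  [[0, 0, 0], [0, 0, 0]],
  [[0, 0, 0], [0, 0, 0]],
])

```text
t: 24.73
eef_pos: [0.6642, -0.0597, 0.1409]
tool_rot: [-0.491, 0.85, -0.165, 0.097]
contact_force: [-1.2, 0.2, -0.0]
gripper_width: 0.701
```

Emit:
play_rows([
  [[0, 0, 0], [0, 0, 0]],
  [[0, 0, 0], [0, 0, 0]],
  [[0, 0, 0], [0, 0, 0]],
  [[0, 0, 0], [0, 0, 0]],
  [[0, 0, 0], [0, 0, 0]],
  [[0, 0, 0], [0, 0, 0]],
  [[0, 0, 0], [0, 0, 0]],
  [[0, 0, 0], [0, 0, 0]],
], gripper=0.0, grip_force=60)

```text
t: 25.4
eef_pos: [0.6653, -0.0605, 0.1406]
tool_rot: [-0.491, 0.85, -0.164, 0.098]
contact_force: [7.6, -1.5, -0.9]
gripper_width: 0.106
```

```bash
python3 s.py; python3 - <<'E'
from w import *
_,p,R=st();print('+y 10mm',R.T@np.r_[Y,0]*.01, 'y coord TCP', (p[:2]-O)@Y)
E
```

```text
25.4 [ 0.6653 -0.0605  0.1406] [ 0.1583  0.769  -0.5881  1.4766  0.7753  1.4693 -1.0238] lean 29.9 F [ 7.6198 -1.5321 -0.9399] gw 0.106
shift tool mm [  -1.6 -111.2   -1.5] turn deg [-0.13  0.1   0.38] norm 0.111 0.4
   after turn [-0.0023 -0.1112 -0.0018]
shift tool mm [-2.4  8.8 -1.8] turn deg [-0.13  0.1   0.38] norm 0.009 0.4
   after turn [-0.0023  0.0088 -0.0018]
+y 10mm [ 0.     -0.005   0.0087] y coord TCP 0.0968751826598771
```

Emit:
play_rows([
  [[0.001, -0.001, 0.0017], [0, 0, 0]],
  [[0, -0.001, 0.0017], [0, 0, 0]],
  [[0, -0.001, 0.0017], [0, 0, 0]],
  [[0, -0.001, 0.0017], [0, 0, 0]],
  [[0, -0.001, 0.0017], [0, 0, 0]],
  [[0, -0.001, 0.0017], [0, 0, 0]],
  [[0, -0.001, 0.0017], [0, 0, 0]],
  [[0, -0.001, 0.0017], [0, 0, 0]],
  [[0, 0, 0], [0, 0, 0]],
])

```text
t: 26.15
eef_pos: [0.6664, -0.0582, 0.1405]
tool_rot: [-0.482, 0.854, -0.171, 0.096]
contact_force: [-11.7, -25.1, 0.9]
gripper_width: 0.11
```

```bash
cat > y.py <<'E'
from w import *
o,p,R=st();d=p-np.array([.6653,-.0605,.1406]);F=np.array(o['contact_force'])
print(o['t'],'pulled mm',(d[:2]@Y*1000).round(2),'x',(d[:2]@X*1000).round(2),'z',(d[2]*1000).round(2),'F',F,'Fy',F[:2]@Y,'Fx',F[:2]@X,'gw',o['gripper_width'],'q',o['q'])
E
python3 y.py
```

```text
26.15 pulled mm 2.57 x 0.18 z -0.11 F [-11.7087 -25.145    0.9296] Fy -27.707359532676367 Fx -1.2915512981155353 gw 0.11000853638818459 q [ 0.1409  0.782  -0.5785  1.4576  0.7757  1.4972 -1.0314]
```

Emit:
play_rows([
  [[0, -0.001, 0.0017], [0, 0, 0]],
  [[0, -0.001, 0.0017], [0, 0, 0]],
  [[0, 0, 0], [0, 0, 0]],
])

```text
t: 26.4
eef_pos: [0.6724, -0.0434, 0.1406]
tool_rot: [-0.49, 0.85, -0.165, 0.097]
contact_force: [4.9, -3.3, -1.3]
gripper_width: 0.102
```

```bash
python3 y.py
```

```text
26.4 pulled mm 18.49 x 0.08 z 0.0 F [ 4.87   -3.3484 -1.3287] Fy -1.250040490063383 Fx 5.776314183890358 gw 0.1019979594079498 q [ 0.131   0.7849 -0.5883  1.4472  0.7711  1.4911 -1.0342]
```

Broke free of the notch and now dragging lightly at 18.5 mm. Gently on towards 28–30 mm.

Emit:
play_rows([
  [[0, -0.001, 0.0017], [0, 0, 0]],
  [[0, -0.001, 0.0017], [0, 0, 0]],
  [[0, -0.001, 0.0017], [0, 0, 0]],
  [[0, -0.001, 0.0017], [0, 0, 0]],
  [[0, -0.0005, 0.00085], [0, 0, 0]],
  [[0, 0, 0], [0, 0, 0]],
  [[0, 0, 0], [0, 0, 0]],
])

```text
t: 26.98
eef_pos: [0.6766, -0.033, 0.1406]
tool_rot: [-0.492, 0.85, -0.164, 0.097]
contact_force: [6.9, -0.3, -3.1]
gripper_width: 0.107
```

```bash
python3 y.py; python3 - <<'E'
from w import *
S=cam('side');V=pts(S)
q=np.c_[(V[...,:2].reshape(-1,2)-O)@X,(V[...,:2].reshape(-1,2)-O)@Y].reshape(480,640,2)*1000
m=(V[...,2]>.112)&(V[...,2]<.128)&(abs(q[...,0])<60)&(q[...,1]>55)&(q[...,1]<170)
print('plate pts',m.sum(),np.percentile(q[m][:,1],[50,90,97,100]) if m.any() else '')
E
```

```text
26.9833 pulled mm 29.78 x 0.04 z -0.03 F [ 6.8638 -0.2705 -3.0832] Fy 2.35418730725338 Fx 6.453091864681639 gw 0.10747094283883288 q [ 0.1174  0.792  -0.5905  1.4327  0.7687  1.4979 -1.0392]
plate pts 315 [ 85.9477 141.8322 150.9839 153.7398]
```

Pulled 29.8 mm, and the side force has flipped, so the ball is drawing in to the notch. Release.

Emit:
play_rows([
  [[0, 0, 0], [0, 0, 0]],
  [[0, 0, 0], [0, 0, 0]],
  [[0, 0, 0], [0, 0, 0]],
  [[0, 0, 0], [0, 0, 0]],
  [[0, 0, 0], [0, 0, 0]],
  [[0, 0, 0], [0, 0, 0]],
  [[0, 0, 0], [0, 0, 0]],
  [[0, 0, 0], [0, 0, 0]],
], gripper=0.06)

```text
t: 27.7
eef_pos: [0.6752, -0.0337, 0.1406]
tool_rot: [-0.491, 0.85, -0.165, 0.096]
contact_force: [-0.0, 0.8, -0.6]
gripper_width: 0.704
```

Emit:
play_rows([
  [[0, -0.006, 0], [0, 0, 0]],
  [[0, -0.01, 0], [0, 0, 0]],
  [[0, -0.01, 0], [0, 0, 0]],
  [[0, -0.01, 0], [0, 0, 0]],
  [[0, -0.01, 0], [0, 0, 0]],
  [[0, -0.01, 0], [0, 0, 0]],
  [[0, -0.01, 0], [0, 0, 0]],
  [[0, -0.01, 0], [0, 0, 0]],
  [[0, -0.01, 0], [0, 0, 0]],
  [[0, -0.01, 0], [0, 0, 0]],
  [[0, -0.01, 0], [0, 0, 0]],
  [[0, -0.01, 0], [0, 0, 0]],
  [[0, 0, 0], [0, 0, 0]],
])

```text
t: 28.78
eef_pos: [0.6977, 0.0218, 0.2432]
tool_rot: [-0.492, 0.85, -0.164, 0.097]
contact_force: [-0.2, 0.9, 0.7]
gripper_width: 0.704
```

```bash
python3 y.py; python3 rim.py; python3 - <<'E'
from w import *
S=cam('side');V=pts(S);C=S['color']
q=np.c_[(V[...,:2].reshape(-1,2)-O)@X,(V[...,:2].reshape(-1,2)-O)@Y].reshape(480,640,2)*1000
m=(V[...,2]>.132)&(V[...,2]<.172)&(abs(q[...,0])<20)&(q[...,1]>60)&(q[...,1]<180)&(C.max(2)<70)
print('blade',m.sum(),q[m].mean(0),np.percentile(q[m][:,1],[3,50,97]),V[m].mean(0))
cv2.imwrite('pics/a9.png',cv2.resize(C[130:310,190:350,::-1],(533,600),interpolation=2))
E
```

```text
28.7833 pulled mm 88.47 x -1.27 z 102.62 F [-0.179   0.8966  0.6592] Fy 0.761606561320785 Fx -0.5057799010864655 gw 0.7035572280572464 q [ 0.0377  0.7483 -0.6103  1.2601  0.7176  1.6896 -0.9862]
face y [46.127  48.9465 52.1912] n 362
slope dy/dx deg 1.1189037389717216
face x range [-49.4859  53.2451]
-35 top z [0.0625 0.0644]
-15 top z [0.063  0.0646]
5 top z [0.0627 0.0643]
25 top z [0.0619 0.0633]
40 top z [0.0614 0.0629]
blade 142 [ -2.63   136.8861] [118.6375 137.3657 153.2909] [ 0.6765 -0.0219  0.1527]
```

View pics/a9.png

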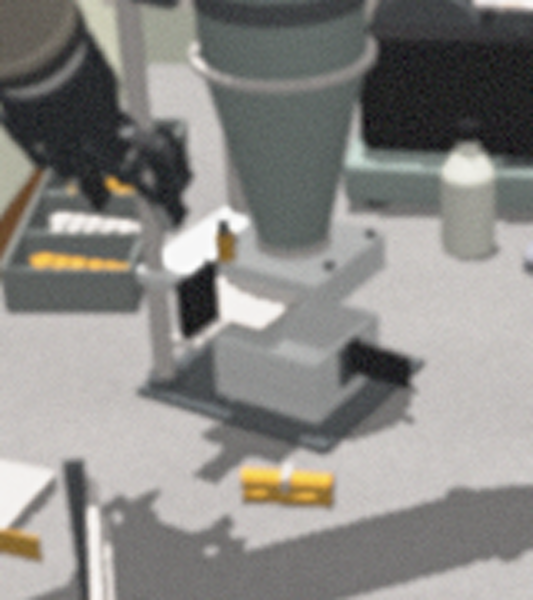

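```bash
python3 -c "
from station import *
print(hand_in())"
```

```text
the job is handed in; nothing more can be done
None
```

The pan stands on the base plate under the spout and is let go, the shutter is open to its first stop, and I handed the job in at about 29 s of the 56 s. `hand_in()` gives no verdict.

**What I did:**
- I lifted the pan 40 mm, drew it forwards off the rail and carried it over the lock cylinder.
- It went in under the gate mostly from the side, low, because the straight run from the front would have put the arm too close to its base. I set it down with the grip pointing to the front.
- After letting go and backing off, I pinched the shutter grip with the tool leaning 30° and pulled it in 1–2 mm steps to the first notch. Then I released it and moved clear.

**Last checks:**
- **Pan:** it is centred within about 2 mm of the measured spout axis, turned about 1° and level. Its rim reads 62–64 mm, where 61 mm is right, and the camera reads about 1 mm high.
- **Shutter:** the tool's travel was 29.8 mm, with the force at the end showing the ball drawing in. The camera gave about 31 mm from the grip's shift, which agrees within its accuracy.
- **Robot:** it stands clear, with only sensor noise on the force reading.
- **Bystanders:** I never moved at them. The last picture shows the lock cylinder and oil bottle standing as before. I did not measure the other four at the end.

**What disagreed:**
- Leaving the closed notch took about 28 N at the wrist instead of the stated 10 N. The shutter then jumped to 18.5 mm, well short of the limit.
- Setting the pan down pressed up to about 35 N in all for a moment, which I eased before opening the fingers.

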